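# Clamp a cleaned display panel in the repair holder by its edges

### The arm

A 6-joint arm with a two-finger parallel gripper is mounted at the origin on a cart in front of the work surface, level with it; the furniture and walls round the work are solid. World frame = base frame: x ahead of the robot, y to its left, z up, the work surface at z = 0. Lengths are in mm, angles in rad, forces in N, time in s.
With the tool pointing down it reaches from about 400 to 925 mm from the base axis. Payload 12.5 kg.
Tool frame: the origin (TCP) lies midway between the tips of the shut fingers; the grasp point (between the pads) lies 19 mm behind it; z points along the fingers, y is the line along which they close (so a half turn about z gives the same grasp; the last joint's range is limited). The gripper opens to 95 mm and grips with 3 to 60 N. Pads are 20 mm wide; open, the fingers measure 119 mm over their backs; the gripper's body (75 mm by 180 mm) begins 59 mm behind the grasp point.
Start: joints at [-1.414, 0.491, 1.559, -0, 1.092, -0.106], TCP at [162.388, -603.553, 214.661] pointing down, gripper open.
Joint ranges: [-3.1, 3.1], [-0.84, 2.19], [0.05, 2.79], [-1.13, 4.28], [0.06, 2.93], [-2.69, 2.69]. Speed limits (rad/s): [2.22, 2.22, 2.79, 3.14, 3.14, 3.14].

### API

Orientations are given as [roll, pitch, yaw] about the fixed x, y, z axes, in that order (R = Rz(yaw) Ry(pitch) Rx(roll)).
In Python, from cell import state, read_camera, camera_info, env gives the robot as it stands.
- The arm moves only by the tool move_arm, never from a script. Its argument "commands" is a list of rows, each a list of 3 entries, a list of its own where there are three numbers: the shift along the world's x, y, z in cm, then the turn, a rotation vector about the world's x, y, z in degrees, then the opening, from 0 (shut) to 1 (fully open). A call has 1 to 10 rows; each row shifts and turns the commanded pose from where the row before left it; what a row does not reach is not made up. A row lasts 1/10 s, in which the tool goes at most 50 mm and 8.59 degrees, less where a joint would pass 70% of its speed; a pose out of reach is approached as far as the arm can. A call with a gripper value outside its range is refused whole. The fingers move at their own pace and stop on an object; the grip force is fixed at half the most. Time passes only in rows, so rows that do not move let the fingers close. It gives the time, the measured TCP pose, the force, the opening and the grip force at its end, in the units of the state.
- state(): the state, without advancing time (a new reading comes with each control period).
- read_camera(name): name is "scene" or "side" or "wrist"; returns the picture (400x640x3 uint8, blue, green, red); there is no depth.
- camera_info(name): a dict with "K" (3x3 intrinsics, pixels), "cam_to_world" (4x4, takes a point from camera to world coordinates). Camera axes: x right, y down, z forward; pixel columns grow to the right and rows downward; lengths in mm; the calibration is good to about 2 mm. The wrist camera is an equidistant fisheye: a pixel r from the principal point sees the ray r / f radians off the axis. A picture is of the moment at which its call begins: read the wrist's pose just before it. camera_info takes no time and is no camera call; for the wrist camera it gives the pose at the moment of the call.
- env.job_done(): hands the job in; it is judged then, once.
The state is a dict: "t": time; "joints": joint angles; "qvel": joint speeds; "tau": joint torques, N m; "eef_pos": TCP position; "tcp_rot": TCP orientation; "ft_force": force on the tool from outside, world axes, zero at the start; "moment": the same for the moment, N m; "opening": opening from 0.0 (shut) to 1.0 (fully open); "grip_force": force on a finger pad.
Only numpy, scipy, OpenCV 4.12 (cv2) and the standard library are available. Lean on these libraries where they do the work, as an engineer would, in place of code of your own. Each camera call takes 0.05 s, during which the arm holds its last target. There are 200 camera calls.

### The job

Move the cleaned display panel from the sloping wire easel into the repair holder: hold it by its two long edges only, so that nothing at all touches the window area of its front or back, and lower it without dropping it, front up and flat, centred on the ledges of the two open jaws. Then slide the moving jaw in until both short ends of the panel sit snug against the jaws under their lips, and let go. Do not disturb the bottle, the tin or the tweezers.

Things in the scene. Friction and masses are not known exactly. Their poses are not given: they have to be found in the camera images.
- display_center (a point): Centre of the loose black display panel: rigid plate 52 mm wide (its x), 100 long (its y), 5 thick (its z, out of the front glass), about 65 g. It starts front up on the easel at 35 degrees to the horizontal, x pointing up the slope (to the robot's right; the front looks up and left). The middle 70 mm of both long edges is free for fingers on the easel and in the holder.
- display: The same panel as a body; origin and axes as the point display_center. Its bare black border, which may rest on things, is 4 mm wide along the long edges and 17 mm along the short ends.
- display_front: The window area of the panel's front, the middle 44 x 66 mm, flush with the border; not to be touched. Origin and axes as the panel's.
- display_back: The window area of the panel's back, the middle 44 x 66 mm, flush with the border; not to be touched. Origin and axes as the panel's.
- easel: Fixed wire easel on a base plate (top 10 mm up). Origin on the worktop under the resting panel's centre (72 mm up); x level, towards the high (right) side, y along the panel. Two slope wires carry the short-end borders, each with a toe that stops the low edge and stands 8 mm above its front: lift 15 mm square off the slope. Open between, save a thin cross-wire 45 mm up behind the high side.
- holder: Fixed repair holder, base plate 60 x 190 mm, 8 mm high. Origin on the worktop under the centre of a clamped panel; z up, y along the slide. Fixed jaw at -y, sliding jaw at +y, both 44 mm wide in x and 53 high; beyond x = +/-23 mm all is open above the plate. A panel on the ledges has its centre at z = 44.5 mm, x = 0, long edges along y.
- fixed_ledge (a point): Fixed jaw: foot of its wall, level with the ledge top (holder y = -50 mm, z = 42 mm). The ledge reaches 15 mm from the wall under the panel's end. A lip, underside 7 mm above the ledge and 4 mm thick, overhangs it by 2.5 mm.
- jaw_ledge (a point): Sliding jaw: foot of its wall, level with the ledge top (holder y = +66 mm minus the joint value, z = 42 mm); ledge and lip as on the fixed jaw, reaching towards -y. The panel is laid midway between the two lips (7 to 11 mm of spare length in all).
- jaw (a joint): Sliding jaw of the holder, m: 0 is fully open, it grows to 0.020 as the jaw moves towards the fixed jaw (holder -y) and starts between 0 and 0.004. It stays where it is left (about 2 N friction). It pushes the panel along and stops at 0.016 when the panel is snug between both jaws.
- jaw_tab (a point): Middle of the outer (holder +y) face of the sliding jaw's thumb tab, 70 mm over the worktop; the upright tab is 34 mm wide in holder x, 6 mm thick and reaches from 53 to 81 mm over the worktop. Push it towards holder -y; behind it all is free above 55 mm.
- ipa_bottle: White bottle with a red cap, 53 mm in diameter, 125 mm high, at the back of the work; origin at its foot. Bystander.
- tip_tin: Small round white lidded tin, 34 mm in diameter, 18 mm high, in front of the work; origin at its underside. Bystander.
- tweezers_b: Black tweezers lying flat, 120 mm long, 20 mm wide, in front of the work; origin at the underside of the middle. Bystander.
Not all that is in view belongs to the job. Of the things shaped like the display, the black one is meant. What is shaped like the holder but purple is not meant.

How it is judged (in metres and radians):
On the way, in this order (a step that is already met when the one before it is completed fails the run):
1. the panel is lifted clear of the easel (height (world z) of display_center above 0.1 m and contact force between the fingers and display above 0.5 N and contact force between display and easel below 0.05 N), for 0.1 s.
2. the panel lies flat on both ledges while the jaw is still open (z of display_center in the frame of holder between 0.0425 and 0.0465 m and x of display_center in the frame of holder between -0.006 and 0.006 m and angle between display_center's own z axis and vertical below 0.06 rad and angle between the y axis of display_center and the y axis of holder, either way round below 0.07 rad and value of joint jaw below 0.013 m), for 0.1 s.
At the end, for the whole second after the job is handed in: The panel lies at rest, front up and level (within 3 degrees), on both ledges of the holder, centred across the jaws within 6 mm and in line with them within 4 degrees; the sliding jaw is pushed in until no more than 1.5 mm of play is left along the panel, so that both short ends are under the lips (z of display_center in the frame of holder between 0.0425 and 0.0465 m and x of display_center in the frame of holder between -0.006 and 0.006 m and angle between display_center's own z axis and vertical below 0.06 rad and angle between the y axis of display_center and the y axis of holder, either way round below 0.07 rad and y of display_center in the frame of holder between -0.0015 and 0.002 m and value of joint jaw between 0.0145 and 0.018 m and linear speed of display below 0.01 m/s); the robot touches nothing.
It fails at once if something presses on the clear window of the panel's front (contact force between display_front and anything else above 0.3 N).
It fails at once if something presses on the window area of the panel's back (contact force between display_back and anything else above 0.3 N).
It fails at once if the panel falls freely (more than about 8 mm) (linear speed of display above 0.4 m/s and contact force between the fingers and display below 0.1 N).
It fails at once if the bottle, the tin or the tweezers are moved more than 15 mm (distance of any of ipa_bottle, tip_tin, tweezers_b from where it was at the start of the episode above 0.015 m).
It also fails if it takes over 45 s, if anything falls off the work surface, if the arm or the gripper's body presses on something with over 40 N, if the wrist force passes 120 N, or if a joint passes its speed limit or range.

## Working session

There is one attempt and no reset: what is moved stays moved. The work goes in short steps, Python scripts to look and compute and a tool call to move; the robot and the scene stay as the last step left them, time stands still between calls to the robot, and variables do not carry over. Pictures are saved under pics/ and viewed, at most 14 in all, crops included, and the job is handed in when it is done.

Besides the shell and the picture viewer there is one more tool, called after ">>>" in YAML: its name, and indented under it one key for each argument. move_arm: Moves the arm, as the interface text tells. Its arguments: {"type":"object","properties":{"commands":{"type":"array"}},"required":["commands"]}

```bash
ls; mkdir -p pics; python3 - <<'E'
from cell import state, read_camera, camera_info
import cv2,numpy as np
print(state())
for n in ["scene","side"]:
    cv2.imwrite(f"pics/{n}0.png",read_camera(n)); c=camera_info(n); print(n,np.round(c["K"],1).tolist(),np.round(c["cam_to_world"],3).tolist())
E
```

```text
pics
{'t': 0.0, 'joints': array([-1.41360357e+00,  4.91566367e-01,  1.55948021e+00,  2.03673071e-06,
        1.09168793e+00, -1.05660290e-01]), 'qvel': array([-0.000737  ,  0.00256649,  0.00076326,  0.000321  ,  0.00120909,
        0.0003473 ]), 'tau': array([ 1.34032667e-03, -6.12647724e+01, -2.58175063e+01,  6.93055429e-02,
        4.82429273e-02, -1.15897315e-04]), 'eef_pos': array([ 162.34365799, -603.28245572,  214.04692541]), 'tcp_rot': array([-3.14045736e+00, -1.22220269e-04,  2.62852037e-01]), 'ft_force': array([-0.11728611,  0.14424305, -0.46783796]), 'moment': array([ 0.00302853, -0.00408929,  0.0032589 ]), 'grip_force': 0.0, 'opening': 0.999970391510895}
scene [[466.8, 0.0, 316.5], [0.0, 466.8, 197.3], [0.0, 0.0, 1.0]] [[-0.811, -0.3, 0.502, -158.734], [-0.585, 0.425, -0.691, 734.167], [-0.006, -0.854, -0.52, 751.166], [0.0, 0.0, 0.0, 1.0]]
side [[472.4, 0.0, 321.8], [0.0, 472.4, 201.9], [0.0, 0.0, 1.0]] [[0.972, -0.085, 0.218, 214.477], [-0.234, -0.354, 0.905, -1204.365], [0.0, -0.931, -0.364, 518.983], [0.0, 0.0, 0.0, 1.0]]
```

View pics/scene0.png

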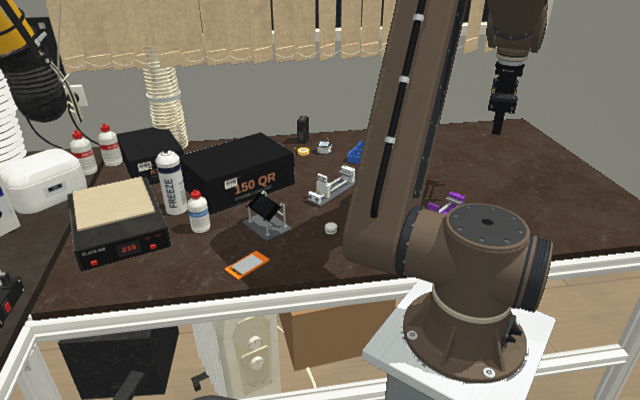

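View pics/side0.png

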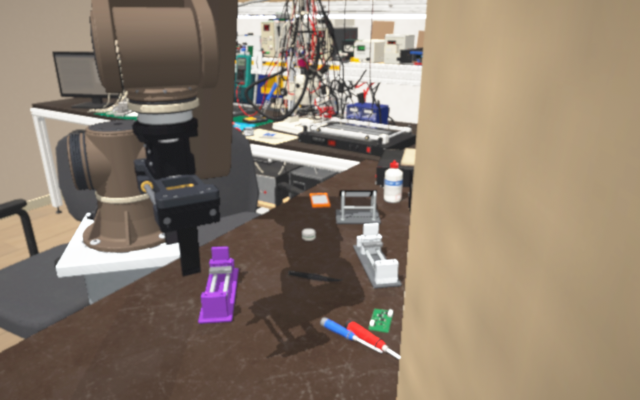

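Scene view: the black panel is on the easel at (263,206) and the orange lookalike lies flat at (247,264), so I choose the black one. The grey holder is at (332,187) and the purple lookalike at (447,203), so I choose the grey one. In the side view the easel is at (358,205), the grey holder at (378,258) and purple at (220,288).

```bash
cat > h.py <<'E'
from cell import state, read_camera, camera_info
import cv2,numpy as np
from scipy.spatial.transform import Rotation as Ro
def ray(n,px,c=None):
    c=c or camera_info(n); K=c["K"];T=c["cam_to_world"]
    d=np.array([(px[0]-K[0][2])/K[0][0],(px[1]-K[1][2])/K[1][1],1.])
    if n=="wrist":
        r=np.hypot(d[0],d[1]); d=np.array([d[0]/r*np.sin(r),d[1]/r*np.sin(r),np.cos(r)]) if r>1e-9 else d
    T=np.array(T); return T[:3,3],T[:3,:3]@(d/np.linalg.norm(d))
def plane(n,px,z,c=None):
    o,d=ray(n,px,c); return o+d*(z-o[2])/d[2]
def proj(n,P,c=None):
    c=c or camera_info(n);K=np.array(c["K"]);T=np.array(c["cam_to_world"])
    q=T[:3,:3].T@(np.array(P,float)-T[:3,3])
    if n=="wrist":
        th=np.arctan2(np.hypot(q[0],q[1]),q[2]); u=q[:2]/np.hypot(q[0],q[1])*th
    else: u=q[:2]/q[2]
    return u*[K[0][0],K[1][1]]+[K[0][2],K[1][2]]
def tri(n1,p1,n2,p2,c1=None,c2=None):
    o1,d1=ray(n1,p1,c1);o2,d2=ray(n2,p2,c2)
    s=np.linalg.lstsq(np.c_[d1,-d2],o2-o1,rcond=None)[0]
    a=o1+s[0]*d1;b=o2+s[1]*d2; return (a+b)/2,np.linalg.norm(a-b)
E
python3 - <<'E'
from h import *
for n,p,z in [("scene",(263,206),72),("scene",(267,226),10),("side",(358,215),10),("scene",(332,190),20),("side",(378,265),10),("scene",(331,229),18),("side",(309,235),18),("scene",(199,226),0),("side",(394,201),0),("side",(313,277),0),("side",(380,320),0)]:
    print(n,p,np.round(plane(n,p,z)))
c=camera_info("wrist");print(np.round(c["K"],1).tolist(),np.round(c["cam_to_world"],3).tolist())
a=cv2.imread("pics/scene0.png")[150:290,180:380];b=cv2.imread("pics/side0.png")[170:310,290:410]
cv2.imwrite("pics/crop0.png",np.hstack([cv2.resize(a,(500,350),interpolation=3),cv2.resize(b,(300,350),interpolation=3)]))
E
```

```text
scene (263, 206) [588. -47.  72.]
scene (267, 226) [579. -47.  10.]
side (358, 215) [593. -60.  10.]
scene (332, 190) [ 533. -300.   20.]
side (378, 265) [ 550. -340.   10.]
scene (331, 229) [ 419. -128.   18.]
side (309, 235) [ 431. -170.   18.]
scene (199, 226) [745.  54.   0.]
side (394, 201) [739.  41.   0.]
side (313, 277) [ 403. -340.    0.]
side (380, 320) [ 489. -520.    0.]
[[309.7, 0.0, 319.1], [0.0, 309.7, 199.2], [0.0, 0.0, 1.0]] [[0.259, -0.938, -0.232, 227.544], [-0.966, -0.252, -0.061, -586.98], [-0.001, 0.24, -0.971, 384.041], [0.0, 0.0, 0.0, 1.0]]
```

View pics/crop0.png

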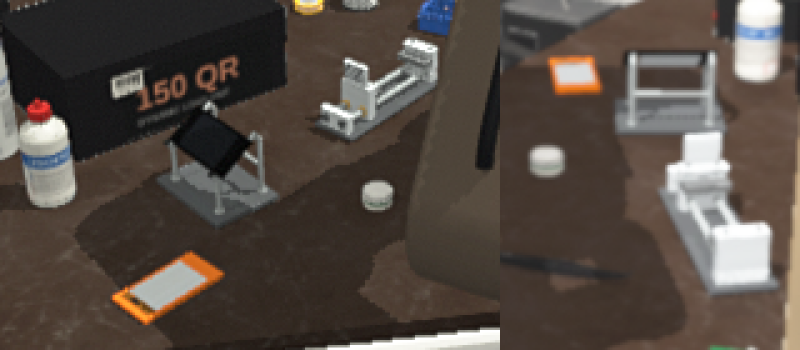

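Crop: the black panel is on the easel. The sliding jaw, with its upright tab, is on the easel side of the grey holder, so holder +y is about world +y. Next I go above the midpoint between them for a look with the wrist camera.

>>> move_arm:
  commands:
    - [[3.4,3.5,0.9],[0,0,-1.25],1]
    - [[3.4,3.5,0.9],[0,0,-1.25],1]
    - [[3.4,3.5,0.9],[0,0,-1.25],1]
    - [[3.4,3.5,0.9],[0,0,-1.25],1]
    - [[3.4,3.5,0.9],[0,0,-1.25],1]
    - [[3.4,3.5,0.9],[0,0,-1.25],1]
    - [[3.4,3.5,0.9],[0,0,-1.25],1]
    - [[3.4,3.5,0.9],[0,0,-1.25],1]
    - [[3.4,3.5,0.9],[0,0,-1.25],1]
    - [[3.4,3.5,0.9],[0,0,-1.25],1]

```text
t: 1.1
eef_pos: [503.4, -251.8, 305.0]
tcp_rot: [-3.142, 0.0, 0.044]
ft_force: [-0.0, -1.3, -0.1]
opening: 1.001
grip_force: 0.0
```

>>> move_arm:
  commands:
    - [[3.0,3.5,0],[0,0,-1.25],1]
    - [[3.0,3.5,0],[0,0,-1.25],1]
    - [[0,0,0],[0,0,0],1]
    - [[0,0,0],[0,0,0],1]
    - [[0,0,0],[0,0,0],1]

```text
t: 1.6
eef_pos: [561.9, -184.1, 304.4]
tcp_rot: [3.142, 0.001, 0.001]
ft_force: [-0.5, -0.3, 0.5]
opening: 0.999
grip_force: 0.0
```

```bash
python3 - <<'E'
from h import *
import pickle
s=state();print(s["t"],s["eef_pos"],s["tcp_rot"],s["joints"])
c=camera_info("wrist");im=read_camera("wrist");cv2.imwrite("pics/w1.png",im);pickle.dump(c,open("w1.pkl","wb"))
E
```

```text
1.6 [ 561.8620174  -184.12764459  304.44066422] [3.14153987e+00 6.17038800e-04 6.57585837e-04] [-4.28228247e-01  3.66484508e-01  1.51907807e+00 -3.20281644e-04
  1.25656930e+00  1.14200955e+00]
```

View pics/w1.png

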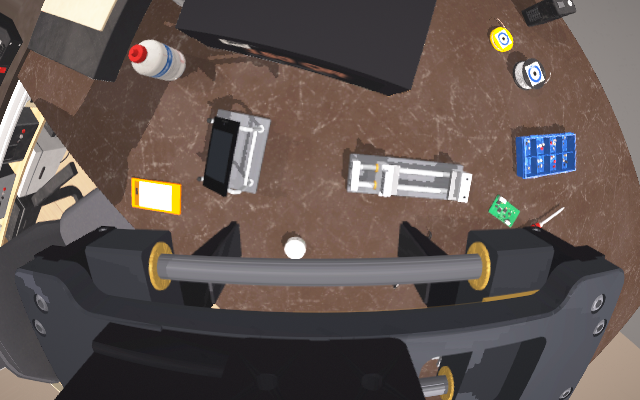

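Wrist view: the black panel is at about (222,157), its low edge to the left and high edge to the right. The holder is at about (410,180): sliding jaw with the tab at (385,178), fixed jaw at (463,187). The tin is at (295,247).

```bash
python3 - <<'E'
from h import *
import pickle
c=pickle.load(open("w1.pkl","rb"));im=cv2.imread("pics/w1.png")
g=im.max(2)
m=((g<48)*255).astype(np.uint8);m2=np.zeros_like(m);m2[100:205,195:250]=m[100:205,195:250]
n,l,st,ce=cv2.connectedComponentsWithStats(m2);k=1+st[1:,4].argmax();print(st[k])
cn=max(cv2.findContours((l==k).astype(np.uint8),0,1)[0],key=cv2.contourArea)
q=cv2.approxPolyDP(cv2.convexHull(cn),4,True)[:,0];print(q.tolist())
print("panel corner hits z59/z89");
for p in q: print(p,np.round(plane("wrist",p,59,c)),np.round(plane("wrist",p,89,c)))
a=cv2.resize(im[100:205,190:290],(380,400),interpolation=2);b=cv2.resize(im[140:215,335:485],None,fx=2.8,fy=2.8,interpolation=2)
o=np.zeros((400,800,3),np.uint8);o[:,:380]=a;o[:b.shape[0],380:380+b.shape[1]]=b
cv2.imwrite("pics/c1.png",o)
E
```

```text
[203 117  37  79 927]
[[215, 117], [239, 123], [225, 195], [203, 184]]
panel corner hits z59/z89
[215 117] [643. -42.  59.] [642. -52.  89.]
[239 123] [633. -76.  59.] [633. -84.  89.]
[225 195] [533. -51.  59.] [540. -61.  89.]
[203 184] [549. -19.  59.] [555. -31.  89.]
```

View pics/c1.png

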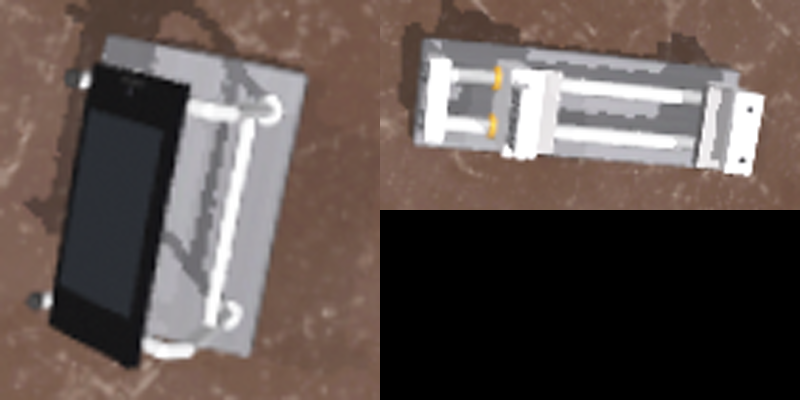

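>>> move_arm:
  commands:
    - [[-1.8,-2.6,-3],[0,0,0],1]
    - [[-1.8,-2.6,-3],[0,0,0],1]
    - [[-1.8,-2.6,-3],[0,0,0],1]
    - [[-1.8,-2.6,-3],[0,0,0],1]
    - [[-1.8,-2.6,-3],[0,0,0],1]
    - [[0,0,0],[0,0,0],1]
    - [[0,0,0],[0,0,0],1]
    - [[0,0,0],[0,0,0],1]

```text
t: 2.45
eef_pos: [472.8, -313.8, 155.8]
tcp_rot: [3.14, -0.001, 0.001]
ft_force: [-0.3, 0.6, 0.7]
opening: 1.0
grip_force: 0.0
```

```bash
python3 - <<'E'
from h import *
import pickle
s=state();print(s["t"],s["eef_pos"],s["tcp_rot"],s["joints"])
c=camera_info("wrist");im=read_camera("wrist");cv2.imwrite("pics/w2.png",im);pickle.dump(c,open("w2.pkl","wb"))
print(proj("wrist",[540,-315,42],c))
u=np.array([proj("wrist",[540+a,-315+b,42],c) for a in(-60,60) for b in(-120,120)])
x0,y0=np.maximum(u.min(0).astype(int),0);x1,y1=np.minimum(u.max(0).astype(int),[640,400]);print(x0,y0,x1,y1)
f=min(800/(x1-x0),600/(y1-y0));print(f)
cv2.imwrite("pics/c2.png",cv2.resize(im[y0:y1,x0:x1],None,fx=f*.999,fy=f*.999,interpolation=2))
E
```

```text
2.45 [ 472.82888487 -313.78694906  155.81010841] [ 3.14044232e+00 -1.38345787e-03  5.42575896e-04] [-7.02301289e-01  4.76548663e-01  1.76912451e+00  2.12187684e-05
  8.94120327e-01  8.67939986e-01]
[319.32443437 124.61426107]
193 67 444 189
3.187250996015936
```

View pics/c2.png

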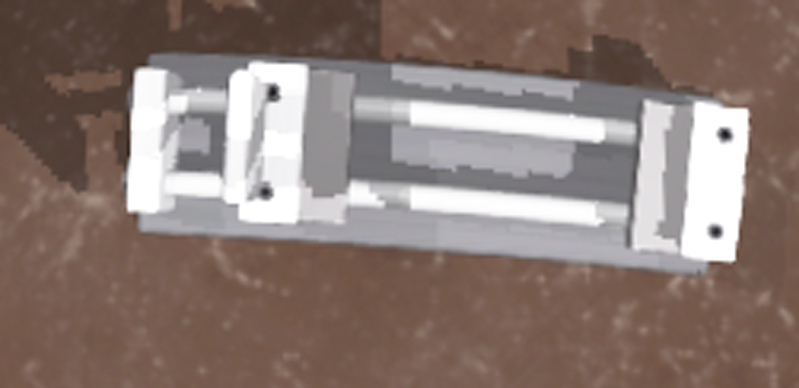

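Close crop: the sliding jaw's lip edge runs (308,63)-(298,221) and its ledge edge (353,72)-(346,220). The fixed jaw's lip edge is (694,101)-(682,258) and its ledge edge (645,99)-(632,248). The tab top is at about (237,135).

```bash
python3 - <<'E'
from h import *
import pickle
c=pickle.load(open("w2.pkl","rb"))
def P(u,v,z): return plane("wrist",(193+u/3.184-.3,67+v/3.184-.3),z,c)
f={"slip":((308,63),(298,221),53),"sledge":((353,72),(346,220),42),"flip":((694,101),(682,258),53),"fledge":((645,99),(632,248),42),"baseL":((152,54),(138,232),8),"baseR":((722,97),(705,272),8),"tab":((245,70),(230,200),81)}
r={}
for k,(a,b,z) in f.items():
    A=P(*a,z);B=P(*b,z);r[k]=(A+B)/2;d=A-B;print(k,np.round(A,1),np.round(B,1),np.round((A+B)/2,1),"len",round(np.linalg.norm(d),1),"yaw",round(np.degrees(np.arctan2(d[1],d[0])),1))
y=r["slip"]-r["flip"];print("axis yaw-90",np.degrees(np.arctan2(y[1],y[0]))-90,np.linalg.norm(y[:2]))
y=r["baseL"]-r["baseR"];print("axis base",np.degrees(np.arctan2(y[1],y[0]))-90,np.linalg.norm(y[:2]),(r["baseL"]+r["baseR"])/2)
E
```

```text
slip [ 574.1 -289.    53. ] [ 530.1 -286.    53. ] [ 552.1 -287.5   53. ] len 44.1 yaw -3.9
sledge [ 572.6 -300.8   42. ] [ 529.8 -298.6   42. ] [ 551.2 -299.7   42. ] len 42.8 yaw -2.8
flip [ 565.8 -396.7   53. ] [ 520.8 -394.1   53. ] [ 543.3 -395.4   53. ] len 45.0 yaw -3.3
fledge [ 566.5 -385.    42. ] [ 522.6 -381.9   42. ] [ 544.6 -383.4   42. ] len 44.1 yaw -4.1
baseL [ 584.8 -233.6    8. ] [ 526.2 -228.     8. ] [ 555.5 -230.8    8. ] len 59.0 yaw -5.4
baseR [ 572. -420.    8.] [ 513.2 -415.5    8. ] [ 542.6 -417.8    8. ] len 58.9 yaw -4.4
tab [ 569.3 -275.9   81. ] [ 536.7 -271.9   81. ] [ 553.  -273.9   81. ] len 32.8 yaw -7.1
axis yaw-90 -4.642721583849692 108.2694575277876
axis base -3.9401179282376972 187.3700271467656 [ 549.06353419 -324.29449789    8.        ]
```

>>> move_arm:
  commands:
    - [[1.55,3.9,2],[0,0,-3.45],1]
    - [[1.55,3.9,2],[0,0,-3.45],1]
    - [[1.55,3.9,2],[0,0,-3.45],1]
    - [[1.55,3.9,2],[0,0,-3.45],1]
    - [[1.55,3.9,2],[-6.8,1.67,0],1]
    - [[1.55,3.9,-1.2],[-6.8,1.67,0],1]
    - [[1.55,3.9,-1.2],[-6.8,1.67,0],1]
    - [[1.55,3.9,-1.2],[-6.8,1.67,0],1]
    - [[1.55,3.9,-1.2],[-6.8,1.67,0],1]
    - [[0,0,0],[0,0,0],1]

```text
t: 3.5
eef_pos: [612.4, 44.9, 203.2]
tcp_rot: [2.526, 0.004, -0.231]
ft_force: [-1.0, -0.8, -0.4]
opening: 1.001
grip_force: 0.0
```

>>> move_arm:
  commands:
    - [[0,0,0],[0,0,0],1]
    - [[0,0,0],[0,0,0],1]
    - [[0,0,0],[0,0,0],1]

```text
t: 3.8
eef_pos: [611.8, 36.2, 208.3]
tcp_rot: [2.532, -0.002, -0.242]
ft_force: [0.0, -0.2, 0.4]
opening: 0.999
grip_force: 0.0
```

```bash
python3 - <<'E'
from h import *
import pickle
s=state();print(s["t"],s["eef_pos"],s["tcp_rot"],s["joints"])
R=Ro.from_euler("xyz",s["tcp_rot"]).as_matrix();print(R.round(3))
c=camera_info("wrist");im=read_camera("wrist");cv2.imwrite("pics/w3.png",im);pickle.dump(c,open("w3.pkl","wb"))
E
```

```text
3.8 [611.82409868  36.16035345 208.25389531] [ 2.53184982e+00 -1.60103169e-03 -2.41913968e-01] [ 0.18345399  0.61583882  1.48378391 -0.56349885  1.35860252  2.20814502]
[[ 0.971 -0.197 -0.136]
 [-0.24  -0.796 -0.556]
 [ 0.002  0.573 -0.82 ]]
```

View pics/w3.png

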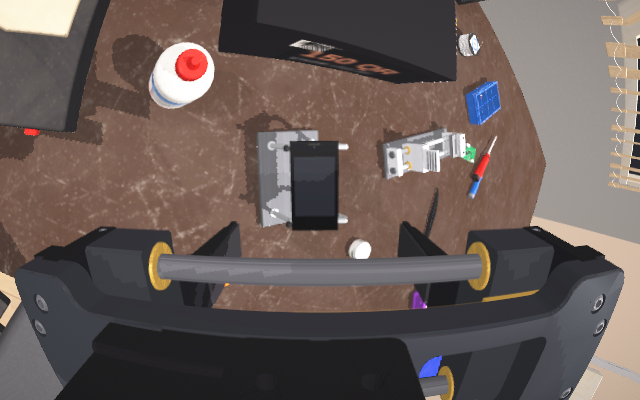

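The panel appears square in view at (290–338, 141–230). Now I measure it in the tool frame.

```bash
python3 - <<'E'
from h import *
import pickle
c=pickle.load(open("w3.pkl","rb"));im=cv2.imread("pics/w3.png");s=state()
g=im.max(2);m=np.zeros(g.shape,np.uint8);m[135:236,280:350]=(g[135:236,280:350]<55)*255
cn=max(cv2.findContours(m,0,1)[0],key=cv2.contourArea);print(cv2.boundingRect(cn),cv2.contourArea(cn))
q=cv2.approxPolyDP(cv2.convexHull(cn),5,True)[:,0];print(q.tolist())
R=Ro.from_euler("xyz",s["tcp_rot"]).as_matrix();n=-R[:,2]
C0=np.array([590.6,-52.9,72.]);F=C0+2.5*n
pts=[]
for p in q:
    o,d=ray("wrist",p+np.array([.5,.5]),c);X=o+d*(n@(F-o))/(n@d);pts.append(X);print(np.round(X,1),np.round(R.T@(X-s["eef_pos"]),1))
X=np.mean(pts,0)-2.5*n
print("center",X,"tool frame",R.T@(X-s["eef_pos"]),"move to grasp 16 behind:",X-16*n-s["eef_pos"], "n",n, "px",R[:,1])
E
```

```text
(290, 141, 48, 89) 3981.0
[[336, 141], [337, 228], [293, 229], [290, 142]]
[633.7 -80.8  86.8] [ 49.1  19.1 161.5]
[538.6 -59.2  88. ] [-48.4  21.4 161.5]
[547.2 -19.2  59.4] [-49.7 -28.5 161.5]
[642.5 -41.5  58.7] [ 48.1 -30.  161.5]
center [590.17116009 -51.54502588  71.15159423] tool frame [ -0.22488479  -4.52340085 163.98062864] move to grasp 16 behind: [ -23.83651573  -96.48054607 -150.12282692] n [0.13618707 0.55635569 0.81970814] px [-0.19738266 -0.79559013  0.57277956]
```

>>> move_arm:
  commands:
    - [[-0.48,-1.95,-2.98],[0,0,0],1]
    - [[-0.48,-1.95,-2.98],[0,0,0],1]
    - [[-0.48,-1.95,-2.98],[0,0,0],1]
    - [[-0.32,-1.3,-1.99],[0,0,0],1]
    - [[-0.32,-1.3,-1.99],[0,0,0],1]
    - [[-0.16,-0.65,-1.0],[0,0,0],1]
    - [[-0.16,-0.65,-1.0],[0,0,0],1]
    - [[0,0,0],[0,0,0],1]
    - [[0,0,0],[0,0,0],1]
    - [[0,0,0],[0,0,0],1]

```text
t: 4.85
eef_pos: [588.4, -59.6, 58.3]
tcp_rot: [2.531, -0.001, -0.24]
ft_force: [0.1, -1.1, 0.5]
opening: 1.002
grip_force: 0.0
```

```bash
python3 - <<'E'
from h import *
import pickle
s=state();print(s)
c=camera_info("wrist");im=read_camera("wrist");cv2.imwrite("pics/w4.png",im);pickle.dump(c,open("w4.pkl","wb"))
g=im.max(2)
R=Ro.from_euler("xyz",s["tcp_rot"]).as_matrix()
for X in [(50,26),(-50,26),(-50,-26),(50,-26)]:
    print(X,proj("wrist",s["eef_pos"]+R@np.array([X[0],X[1]-1,-18.5]),c))
E
```

```text
{'t': 4.85, 'joints': array([ 0.04140812,  0.75107855,  1.70143254, -0.70856415,  1.0102858 ,
        2.33710334]), 'qvel': array([ 0.00352829,  0.00030884,  0.00175226,  0.00039903, -0.00103417,
        0.00063743]), 'tau': array([-3.96834388e-01, -6.75886345e+01, -1.66115928e+01, -1.04681097e+00,
        1.12751640e+00,  4.56622755e-02]), 'eef_pos': array([588.42986177, -59.63664202,  58.27650491]), 'tcp_rot': array([ 2.53086138e+00, -8.54507444e-04, -2.39584607e-01]), 'ft_force': array([ 0.08352752, -1.13205683,  0.50990543]), 'moment': array([ 0.39244398, -0.06007626,  0.0135187 ]), 'grip_force': 0.0, 'opening': 1.00236988884501}
(50, 26) [368.6050328  160.41345064]
(-50, 26) [359.64059259 328.28408265]
(-50, -26) [273.55070979 328.13196832]
(50, -26) [263.45380623 160.52356869]
```

View pics/w4.png

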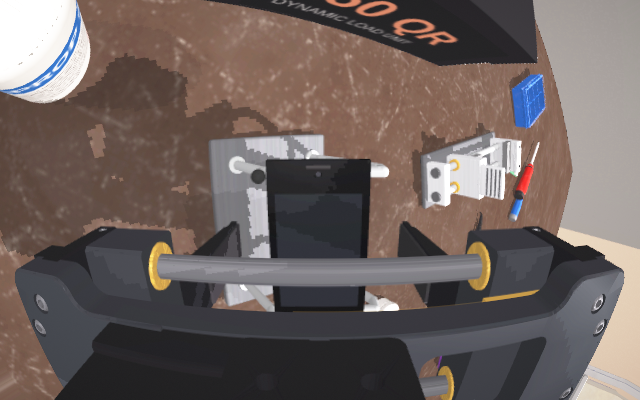

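The fingers straddle the panel; its top edge runs (267,159)-(370,158), centred. I advance a hair and close.

>>> move_arm:
  commands:
    - [[-0.05,-0.19,-0.11],[0,0,0],1]
    - [[0,0,0],[0,0,0],0.7]
    - [[0,0,0],[0,0,0],0.6]
    - [[0,0,0],[0,0,0],0.5]
    - [[0,0,0],[0,0,0],0.3]
    - [[0,0,0],[0,0,0],0]
    - [[0,0,0],[0,0,0],0]
    - [[0,0,0],[0,0,0],0]
    - [[0,0,0],[0,0,0],0]
    - [[0,0,0],[0,0,0],0]

```text
t: 5.9
eef_pos: [587.4, -61.9, 56.3]
tcp_rot: [2.531, 0.001, -0.24]
ft_force: [-0.1, -0.6, -0.4]
opening: 0.543
grip_force: 30.0
```

>>> move_arm:
  commands:
    - [[0.07,0.28,0.41],[0,0,0],0]
    - [[0.14,0.56,0.82],[0,0,0],0]
    - [[0.14,0.56,0.82],[0,0,0],0]
    - [[0.2,0.83,1.23],[0,0,0],0]
    - [[0.2,0.83,1.23],[0,0,0],0]
    - [[0.2,0.83,1.23],[0,0,0],0]
    - [[0,0,1.5],[0,0,0],0]
    - [[0,0,1.5],[0,0,0],0]
    - [[0,0,0],[0,0,0],0]
    - [[0,0,0],[0,0,0],0]

```text
t: 6.9
eef_pos: [596.8, -23.3, 144.0]
tcp_rot: [2.531, 0.0, -0.24]
ft_force: [-0.7, -0.4, -0.0]
opening: 0.545
grip_force: 30.0
```

```bash
python3 - <<'E'
from h import *
import pickle
s=state();print(s["t"],s["eef_pos"],s["tcp_rot"],s["opening"],s["grip_force"],s["joints"].round(2))
c=camera_info("wrist");im=read_camera("wrist");cv2.imwrite("pics/w5.png",im);pickle.dump(c,open("w5.pkl","wb"))
R=Ro.from_euler("xyz",s["tcp_rot"]).as_matrix()
for X in [(50,26),(50,-26)]:
    print(X,[proj("wrist",s["eef_pos"]+R@np.array([X[0],X[1],-d]),c).round(1).tolist() for d in (12,16,20)])
cv2.imwrite("pics/c5.png",cv2.resize(im[130:260,200:440],None,fx=3,fy=3,interpolation=2))
E
```

```text
6.9 [596.79036289 -23.31865235 144.04650818] [ 2.53071568e+00  1.86592422e-05 -2.40476659e-01] 0.5452990700135384 29.99972552061081 [ 0.1   0.65  1.62 -0.62  1.18  2.24]
(50, 26) [[368.5, 159.0], [369.8, 159.9], [371.1, 160.8]]
(50, -26) [[267.6, 159.0], [266.3, 159.9], [264.9, 160.9]]
```

View pics/c5.png

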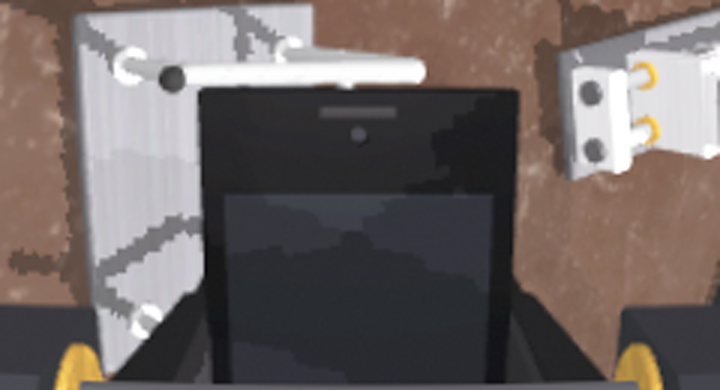

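Lifted and held square: panel end edge at (266,160)-(373,160), with the front face about 17 mm behind the tips. Now I level, turn and carry it to the holder.

>>> move_arm:
  commands:
    - [[-0.29,-1.87,1.2],[6.8,-1.67,0],0]
    - [[-0.29,-1.87,1.2],[6.8,-1.67,0],0]
    - [[-0.29,-1.87,1.2],[6.8,-1.67,0],0]
    - [[-0.29,-1.87,1.2],[6.8,-1.67,0],0]
    - [[-0.29,-1.87,1.2],[6.8,-1.67,0],0]
    - [[-0.29,-1.87,0],[0,0,8.3],0]
    - [[-0.29,-1.87,0],[0,0,8.3],0]
    - [[-0.29,-1.87,0],[0,0,8.3],0]
    - [[-0.29,-1.87,0],[0,0,8.3],0]
    - [[-0.29,-1.87,0],[0,0,8.3],0]

```text
t: 7.95
eef_pos: [567.2, -211.0, 202.8]
tcp_rot: [-3.14, 0.001, 0.49]
ft_force: [0.0, -0.5, 0.3]
opening: 0.54
grip_force: 30.0
```

>>> move_arm:
  commands:
    - [[-0.29,-1.87,0],[0,0,8.3],0]
    - [[-0.29,-1.87,0],[0,0,8.3],0]
    - [[-0.29,-1.87,-1],[0,0,8.3],0]
    - [[-0.29,-1.87,-1.4],[0,0,8.3],0]
    - [[-0.29,-1.87,-1.5],[0,0,8.3],0]
    - [[-0.29,-1.87,-1.5],[0,0,8.3],0]
    - [[-0.29,-1.87,-1.5],[0,0,8.3],0]
    - [[0,0,0],[0,0,0],0]
    - [[0,0,0],[0,0,0],0]
    - [[0,0,0],[0,0,0],0]

```text
t: 8.95
eef_pos: [547.7, -340.4, 135.1]
tcp_rot: [3.141, -0.0, 1.496]
ft_force: [-0.2, 0.0, -0.6]
opening: 0.547
grip_force: 30.0
```

```bash
python3 - <<'E'
from h import *
import pickle
s=state();print(s["t"],s["eef_pos"],s["tcp_rot"],np.degrees(s["tcp_rot"]),s["opening"],s["grip_force"],s["joints"].round(2))
for n in ("wrist","scene"):
    c=camera_info(n);im=read_camera(n);cv2.imwrite(f"pics/{n}6.png",im);pickle.dump(c,open(f"{n}6.pkl","wb"))
a=cv2.imread("pics/wrist6.png");b=cv2.imread("pics/scene6.png")[120:250,230:430]
o=np.zeros((600,800,3),np.uint8);o[:300,:480]=cv2.resize(a,(480,300));o[:300,480:]=cv2.resize(b,(320,300));
o[300:]=cv2.resize(a[90:240,120:520],(800,300),interpolation=2)
cv2.imwrite("pics/m6.png",o)
E
```

```text
8.95 [ 547.72022435 -340.43138248  135.06251406] [ 3.14144479e+00 -4.23001049e-05  1.49607069e+00] [ 1.79991528e+02 -2.42361748e-03  8.57185364e+01] 0.546542461306353 29.99960571527481 [-0.66  0.6   1.59  0.    0.95 -0.58]
```

View pics/m6.png

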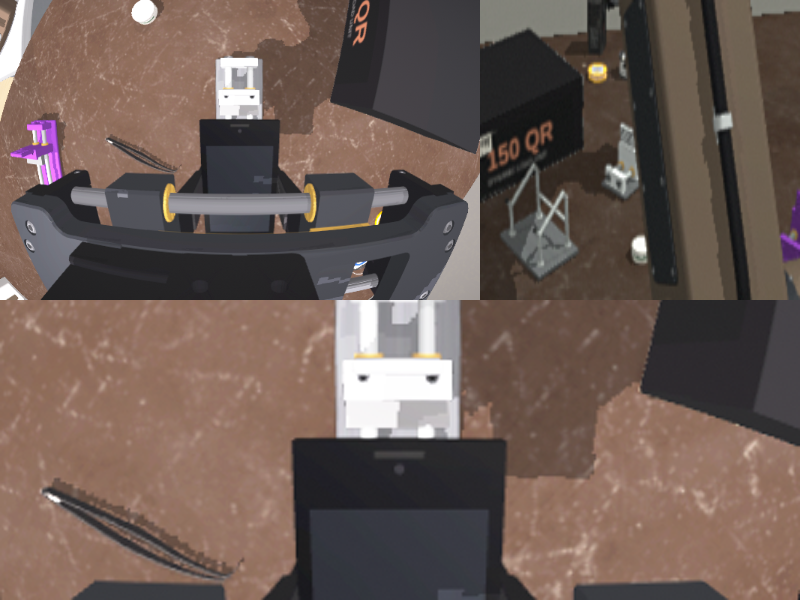

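The panel is held level over the holder. The sliding jaw shows at crop (343–452, 360–401), roughly centred ahead of the panel end. I check the lip position with this view.

```bash
python3 - <<'E'
from h import *
import pickle
c=pickle.load(open("wrist6.pkl","rb"))
W=lambda u,v:(120+u/2-.25,90+(v-300)/2-.25)
R=Ro.from_euler("xyz",[3.1414,0,1.496]).as_matrix();t=np.array([547.72,-340.43,135.06])
for n,p,z in [("lipL",(343,402),53),("lipR",(452,402),53),("tabtopL",(343,360),81),("tabtopR",(452,360),81),("ledgeL",(345,430),42),("ledgeR",(452,430),42),("baseL",(335,435),8),("baseR",(461,435),8)]:
    X=plane("wrist",W(*p),z,c);print(n,X.round(1),(R.T@(X-t)).round(1))
for d in (15,18,21): print([proj("wrist",t+R@np.array([50,y,-d]),c).round(1).tolist() for y in (26,-26)])
print(W(293,438),W(507,438))
for y,z in [(50,135+15)]: pass
E
```

```text
lipL [ 529.7 -286.2   53. ] [ 52.7 -22.1  82.1]
lipR [ 573.8 -289.6   53. ] [52.7 22.2 82.1]
tabtopL [ 533.6 -269.7   81. ] [ 69.4 -19.4  54.1]
tabtopR [ 572.5 -272.7   81. ] [69.4 19.7 54.1]
ledgeL [ 528.4 -298.7   42. ] [ 40.1 -22.4  93.1]
ledgeR [ 573.9 -302.2   42. ] [40.1 23.2 93.1]
baseL [ 520.2 -303.9    8. ] [ 34.4 -30.2 127.1]
baseR [ 580.8 -308.4    8. ] [ 34.4  30.5 127.1]
[[369.3, 156.5], [266.5, 156.6]]
[[370.3, 157.1], [265.5, 157.2]]
[[371.3, 157.8], [264.5, 157.9]]
(266.25, 158.75) (373.25, 158.75)
```

>>> move_arm:
  commands:
    - [[0,0,-2],[0,0,0],0]
    - [[0,0,-2],[0,0,0],0]
    - [[0,0,-2],[0,0,0],0]
    - [[0,0,-1.5],[0,0,0],0]
    - [[0,0,-1],[0,0,0],0]
    - [[0,0,-0.5],[0,0,0],0]
    - [[0,0,-0.3],[0,0,0],0]
    - [[0,0,0],[0,0,0],0]
    - [[0,0,0],[0,0,0],0]
    - [[0,0,0],[0,0,0],0]

```text
t: 10.05
eef_pos: [547.8, -341.1, 42.3]
tcp_rot: [3.141, 0.0, 1.498]
ft_force: [-0.5, 0.4, -0.4]
opening: 0.542
grip_force: 30.0
```

>>> move_arm:
  commands:
    - [[0,0,-0.3],[0,0,0],0]
    - [[0,0,-0.3],[0,0,0],0]
    - [[0,0,0],[0,0,0],0]
    - [[0,0,0],[0,0,0],0]

```text
t: 10.45
eef_pos: [547.5, -340.9, 35.6]
tcp_rot: [-3.141, -0.0, 1.498]
ft_force: [0.1, 0.1, -0.8]
opening: 0.542
grip_force: 30.0
```

>>> move_arm:
  commands:
    - [[0,0,-0.2],[0,0,0],0]
    - [[0,0,-0.1],[0,0,0],0]
    - [[0,0,0],[0,0,0],0]
    - [[0,0,0],[0,0,0],0]

```text
t: 10.85
eef_pos: [547.6, -340.9, 32.7]
tcp_rot: [3.142, -0.0, 1.499]
ft_force: [-0.1, 0.7, -1.4]
opening: 0.544
grip_force: 30.0
```

>>> move_arm:
  commands:
    - [[0,0,-0.1],[0,0,0],0]
    - [[0,0,0],[0,0,0],0]
    - [[0,0,0],[0,0,0],0]

```text
t: 11.15
eef_pos: [547.6, -340.9, 31.7]
tcp_rot: [3.142, -0.0, 1.499]
ft_force: [0.6, 0.2, -0.6]
opening: 0.543
grip_force: 30.0
```

>>> move_arm:
  commands:
    - [[0,0,-0.1],[0,0,0],0]
    - [[0,0,0],[0,0,0],0]
    - [[0,0,0],[0,0,0],0]

```text
t: 11.45
eef_pos: [547.6, -341.0, 30.7]
tcp_rot: [3.142, -0.0, 1.498]
ft_force: [0.4, -0.4, -1.1]
opening: 0.541
grip_force: 30.0
```

```bash
python3 - <<'E'
from h import *
s=state();print(s["t"],s["eef_pos"],s["ft_force"],s["moment"])
E
```

```text
11.45 [ 547.57959884 -340.96013637   30.73387858] [ 0.42606698 -0.37543384 -1.09972975] [-0.03763055 -0.0724249  -0.05714377]
```

>>> move_arm:
  commands:
    - [[0,0,-0.1],[0,0,0],0]
    - [[0,0,0],[0,0,0],0]
    - [[0,0,0],[0,0,0],0]

```text
t: 11.75
eef_pos: [547.6, -340.9, 29.7]
tcp_rot: [3.142, -0.0, 1.499]
ft_force: [0.5, -0.0, -0.1]
opening: 0.542
grip_force: 30.0
```

>>> move_arm:
  commands:
    - [[0,0,-0.1],[0,0,0],0]
    - [[0,0,0],[0,0,0],0]
    - [[0,0,0],[0,0,0],0]

```text
t: 12.05
eef_pos: [547.6, -340.9, 28.7]
tcp_rot: [-3.142, -0.0, 1.498]
ft_force: [0.0, -0.4, -0.0]
opening: 0.541
grip_force: 30.0
```

>>> move_arm:
  commands:
    - [[0,0,-0.1],[0,0,0],0]
    - [[0,0,0],[0,0,0],0]
    - [[0,0,0],[0,0,0],0]

```text
t: 12.35
eef_pos: [547.6, -340.9, 27.7]
tcp_rot: [3.142, -0.0, 1.498]
ft_force: [0.5, 0.4, -0.6]
opening: 0.538
grip_force: 30.0
```

>>> move_arm:
  commands:
    - [[0,0,-0.1],[0,0,0],0]
    - [[0,0,0],[0,0,0],0]
    - [[0,0,0],[0,0,0],0]

```text
t: 12.65
eef_pos: [547.6, -341.0, 26.7]
tcp_rot: [3.142, -0.0, 1.498]
ft_force: [-0.1, -0.1, -1.3]
opening: 0.543
grip_force: 30.0
```

>>> move_arm:
  commands:
    - [[0,0,-0.1],[0,0,0],0]
    - [[0,0,0],[0,0,0],0]
    - [[0,0,0],[0,0,0],0]

```text
t: 12.95
eef_pos: [547.6, -341.0, 25.7]
tcp_rot: [3.142, -0.0, 1.499]
ft_force: [0.0, 0.4, -1.0]
opening: 0.54
grip_force: 30.0
```

>>> move_arm:
  commands:
    - [[0,0,-0.1],[0,0,0],0]
    - [[0,0,0],[0,0,0],0]
    - [[0,0,0],[0,0,0],0]

```text
t: 13.25
eef_pos: [547.6, -340.9, 24.7]
tcp_rot: [3.142, -0.0, 1.499]
ft_force: [0.2, -0.4, -0.7]
opening: 0.538
grip_force: 30.0
```

```bash
python3 - <<'E'
from h import *
import pickle
s=state();print(s["t"],s["eef_pos"],s["ft_force"],s["moment"])
a=camera_info("wrist");w=read_camera("wrist");pickle.dump(a,open("w7.pkl","wb"));cv2.imwrite("pics/w7.png",w)
sd=read_camera("side");cv2.imwrite("pics/side7.png",sd)
p=proj("side",[547,-341,45]).astype(int);print(p)
x0=min(max(p[0]-50,0),540);y0=p[1]-40
cv2.imwrite("pics/m7.png",np.vstack([cv2.resize(sd[y0:y0+75,x0:x0+100],(400,300),interpolation=2),cv2.resize(w[100:190,260:380],(400,300),interpolation=2)]))
E
```

```text
13.25 [ 547.57152575 -340.94510076   24.7090456 ] [ 0.21651088 -0.36169656 -0.65189475] [ 0.03054903 -0.09627135  0.01454558]
[377 251]
```

View pics/m7.png

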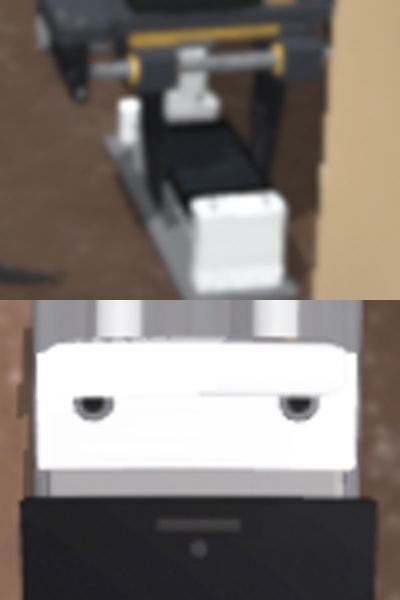

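The panel end sits between the lips with a gap to the sliding lip, and no contact force shows yet. I keep lowering gently.

>>> move_arm:
  commands:
    - [[0,0,-0.1],[0,0,0],0]
    - [[0,0,0],[0,0,0],0]
    - [[0,0,0],[0,0,0],0]

```text
t: 13.65
eef_pos: [547.6, -341.0, 24.5]
tcp_rot: [3.141, 0.0, 1.499]
ft_force: [-2.3, 1.4, 5.8]
opening: 0.544
grip_force: 30.0
```

>>> move_arm:
  commands:
    - [[0,0,-0.05],[0,0,0],0]
    - [[0,0,0],[0,0,0],0]
    - [[0,0,0],[0,0,0],0]

```text
t: 13.95
eef_pos: [547.6, -341.0, 24.4]
tcp_rot: [3.141, 0.0, 1.499]
ft_force: [-3.3, 3.0, 11.7]
opening: 0.544
grip_force: 30.0
```

Contact on the ledges at TCP z 24.5. I ease off and release.

>>> move_arm:
  commands:
    - [[0,0,0.06],[0,0,0],0]
    - [[0,0,0],[0,0,0],0]
    - [[0,0,0],[0,0,0],0.56]
    - [[0,0,0],[0,0,0],0.58]
    - [[0,0,0],[0,0,0],0.65]
    - [[0,0,0],[0,0,0],0.8]
    - [[0,0,0],[0,0,0],0.8]
    - [[0,0,0],[0,0,0],0.8]
    - [[0,0,0],[0,0,0],0.8]

```text
t: 14.85
eef_pos: [547.6, -340.9, 23.8]
tcp_rot: [3.142, -0.0, 1.499]
ft_force: [-0.3, -0.5, 0.5]
opening: 0.8
grip_force: 0.0
```

>>> move_arm:
  commands:
    - [[0,0,0.5],[0,0,0],0.8]
    - [[0,0,2],[0,0,0],0.8]
    - [[0,0,4],[0,0,0],0.8]
    - [[0,0,4.5],[0,0,0],0.8]
    - [[0,0,4],[0,0,0],0.8]
    - [[0,0,1],[0,0,0],0.8]
    - [[0,0,0],[0,0,0],0.8]
    - [[0,0,0],[0,0,0],0.8]

```text
t: 15.65
eef_pos: [547.1, -340.6, 182.8]
tcp_rot: [-3.14, -0.001, 1.499]
ft_force: [-1.0, 0.7, -1.5]
opening: 0.798
grip_force: 0.0
```

```bash
python3 - <<'E'
from h import *
import pickle
s=state();print(s["t"],s["eef_pos"],s["tcp_rot"],s["opening"],s["ft_force"])
c=camera_info("wrist");w=read_camera("wrist");pickle.dump(c,open("w8.pkl","wb"));cv2.imwrite("pics/w8.png",w)
g=w.max(2)
# holder lip edges & panel in predicted places
for n,P in dict(slip=(552.1,-287.5,53),tab=(553.5,-268,70),pan0=(547.6-26,-341-2+50,47)).items(): print(n,proj("wrist",P,c))
for x in (-15,0,15):
    col=[];print(x)
    for d in np.arange(48,90,1.5):
        X=np.array([547.6+x*.997+d*.073,-341-x*.073+d*.997,50.]);p=proj("wrist",X,c);col.append(int(g[int(round(p[1])),int(round(p[0]))]))
    print(col)
E
```

```text
15.65 [ 547.10474621 -340.62209831  182.75458566] [-3.14036735e+00 -7.79553244e-04  1.49851164e+00] 0.7983164555460042 [-0.9738012   0.71076705 -1.46916442]
slip [319.91903236 137.47015783]
tab [319.90985209 116.84069562]
pan0 [289.50775332 145.16263601]
-15
[59, 85, 167, 221, 254, 255, 255, 255, 255, 153, 80, 255, 255, 255, 255, 247, 197, 205, 238, 251, 251, 251, 251, 250, 250, 250, 250, 250]
0
[54, 72, 226, 238, 255, 255, 255, 255, 255, 255, 255, 255, 255, 255, 255, 243, 157, 148, 148, 148, 147, 148, 135, 135, 135, 158, 198, 197]
15
[57, 78, 169, 220, 255, 255, 255, 255, 255, 174, 82, 238, 253, 255, 255, 224, 197, 216, 195, 196, 196, 240, 241, 217, 218, 218, 219, 219]
```

Released; the panel end lies about 3 mm short of the sliding lip. Next I shut the fingers, go behind the tab and descend.

>>> move_arm:
  commands:
    - [[0.18,2.3,0],[0,0,0],0]
    - [[0.17,2.3,0],[0,0,0],0]
    - [[0.17,2.3,0],[0,0,0],0]
    - [[0.18,2.3,0],[0,0,0],0]
    - [[0,0,0],[0,0,0],0]
    - [[0,0,-4],[0,0,0],0]
    - [[0,0,-4],[0,0,0],0]
    - [[0,0,-3],[0,0,0],0]
    - [[0,0,-1],[0,0,0],0]
    - [[0,0,0],[0,0,0],0]

```text
t: 16.7
eef_pos: [553.9, -249.1, 62.1]
tcp_rot: [-3.139, -0.001, 1.498]
ft_force: [0.1, -0.1, 0.4]
opening: 0.03
grip_force: 0.0
```

```bash
python3 - <<'E'
from h import *
import pickle
s=state();print(s["t"],s["eef_pos"],s["tcp_rot"],s["opening"],s["ft_force"])
for n in("side","scene"):
    cv2.imwrite(f"pics/{n}9.png",read_camera(n))
sd=cv2.imread("pics/side9.png");sc=cv2.imread("pics/scene9.png")
p=proj("side",[552,-300,50]).astype(int);q=proj("scene",[552,-300,50]).astype(int);print(p,q)
f=lambda i,p:cv2.resize(i[p[1]-50:p[1]+50,p[0]-65:p[0]+65],(400,308),interpolation=2)
cv2.imwrite("pics/m9.png",np.hstack([f(sd,p),f(sc,q)]))
E
```

```text
16.7 [ 553.89118637 -249.11298202   62.12748575] [-3.13859855e+00 -1.45742767e-03  1.49812611e+00] 0.029809457859924473 [ 0.09420199 -0.13444767  0.37646084]
[373 240] [326 179]
```

View pics/m9.png

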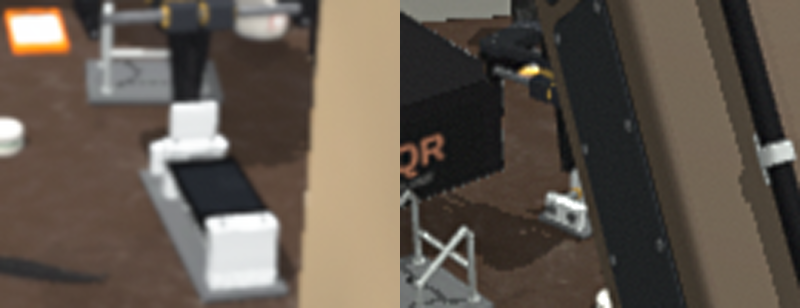

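The panel lies flat between the jaws and the shut fingers are behind the tab. Now I push.

>>> move_arm:
  commands:
    - [[-0.02,-0.3,0],[0,0,0],0]
    - [[-0.02,-0.3,0],[0,0,0],0]
    - [[-0.02,-0.2,0],[0,0,0],0]
    - [[0,0,0],[0,0,0],0]
    - [[0,0,0],[0,0,0],0]

```text
t: 17.3
eef_pos: [554.0, -257.0, 64.1]
tcp_rot: [3.141, 0.0, 1.498]
ft_force: [-0.0, -0.0, 0.7]
opening: 0.002
grip_force: 0.0
```

>>> move_arm:
  commands:
    - [[-0.02,-0.2,0],[0,0,0],0]
    - [[-0.01,-0.2,0],[0,0,0],0]
    - [[0,0,0],[0,0,0],0]
    - [[0,0,0],[0,0,0],0]

```text
t: 17.7
eef_pos: [553.7, -261.1, 63.8]
tcp_rot: [3.141, 0.0, 1.498]
ft_force: [0.7, 0.3, 0.6]
opening: 0.005
grip_force: 0.1
```

>>> move_arm:
  commands:
    - [[-0.02,-0.2,0],[0,0,0],0]
    - [[-0.01,-0.2,0],[0,0,0],0]
    - [[0,0,0],[0,0,0],0]
    - [[0,0,0],[0,0,0],0]

```text
t: 18.1
eef_pos: [553.4, -265.2, 63.8]
tcp_rot: [3.141, 0.0, 1.498]
ft_force: [-0.2, 0.3, 0.2]
opening: 0.001
grip_force: 0.0
```

>>> move_arm:
  commands:
    - [[-0.02,-0.2,0],[0,0,0],0]
    - [[-0.01,-0.2,0],[0,0,0],0]
    - [[0,0,0],[0,0,0],0]
    - [[0,0,0],[0,0,0],0]

```text
t: 18.5
eef_pos: [553.0, -269.2, 63.8]
tcp_rot: [3.141, 0.0, 1.498]
ft_force: [0.6, -0.0, 0.3]
opening: 0.004
grip_force: 0.0
```

>>> move_arm:
  commands:
    - [[-0.02,-0.2,0],[0,0,0],0]
    - [[-0.01,-0.2,0],[0,0,0],0]
    - [[0,0,0],[0,0,0],0]
    - [[0,0,0],[0,0,0],0]

```text
t: 18.9
eef_pos: [552.8, -271.7, 63.9]
tcp_rot: [-3.141, -0.002, 1.498]
ft_force: [1.5, 9.4, 2.4]
opening: 0.006
grip_force: 4.9
```

>>> move_arm:
  commands:
    - [[-0.02,-0.2,0],[0,0,0],0]
    - [[-0.01,-0.1,0],[0,0,0],0]
    - [[0,0,0],[0,0,0],0]
    - [[0,0,0],[0,0,0],0]

```text
t: 19.3
eef_pos: [552.7, -272.0, 63.9]
tcp_rot: [-3.14, -0.005, 1.498]
ft_force: [6.3, 27.4, 6.7]
opening: 0.005
grip_force: 13.5
```

```bash
python3 - <<'E'
from h import *
s=state();print(s["t"],s["eef_pos"],s["ft_force"],s["moment"])
sd=read_camera("side");cv2.imwrite("pics/side10.png",sd)
a=cv2.imread("pics/side9.png")
d=cv2.absdiff(a,sd).max(2)[190:290,308:438];ys,xs=np.where(d>60);print(len(ys),np.percentile(xs,[5,50,95])+308,np.percentile(ys,[5,50,95])+190)
# tab top edge row at col of tab in both
for i in (a,sd):
    g=i.min(2);print([int(v) for v in g[215:250,371]])
E
```

```text
19.3 [ 552.72053996 -271.98147056   63.88820866] [ 6.26308015 27.43338262  6.6914311 ] [ 4.64410914 -1.18261756  0.0058768 ]
470 [342.   367.   399.55] [191. 202. 242.]
[29, 29, 32, 33, 36, 36, 39, 80, 176, 242, 246, 238, 233, 231, 231, 231, 231, 230, 228, 232, 245, 251, 251, 238, 205, 155, 99, 47, 23, 31, 35, 36, 37, 38, 38]
[28, 29, 30, 32, 34, 35, 36, 36, 36, 49, 145, 239, 247, 239, 235, 233, 231, 230, 230, 232, 230, 229, 235, 249, 252, 244, 211, 139, 64, 23, 26, 34, 37, 37, 37]
```

```bash
python3 - <<'E'
from h import *
P=np.array([553.,-274,81]);p0=proj("side",P)
for k in (5,10,13): print(k,proj("side",P+k*np.array([-.073,-.997,0]))-p0)
sd=cv2.imread("pics/side10.png");c=(372,240)
cv2.imwrite("pics/m10.png",np.hstack([cv2.resize(i[210:290,330:430],(400,320),interpolation=2) for i in (cv2.imread("pics/side9.png"),sd)]))
E
```

```text
5 [0.56771552 0.88568975]
10 [1.1403206  1.77900767]
13 [1.48625698 2.31870104]
```

View pics/m10.png

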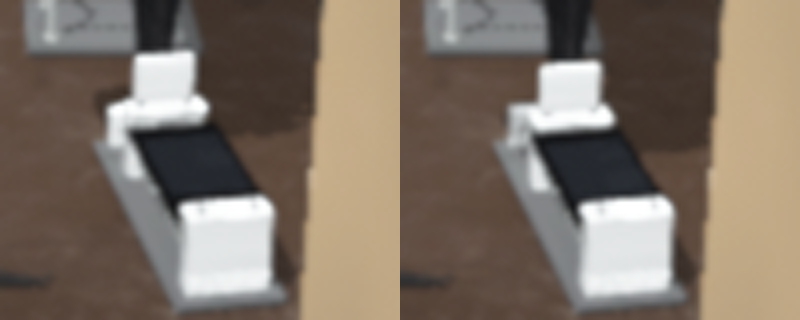

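The jaw moved about 13 mm and the force rose sharply, so the panel is snug. I retreat and check.

>>> move_arm:
  commands:
    - [[0.07,1,0],[0,0,0],0]
    - [[0.15,2,0],[0,0,0],0]
    - [[0,0,3],[0,0,0],0]
    - [[0,0,4.5],[0,0,0],0]
    - [[0,-3,4.5],[0,0,0],0]
    - [[0,-4,0],[0,0,0],0]
    - [[0,-2,0],[0,0,0],0]
    - [[0,0,0],[0,0,0],0]
    - [[0,0,0],[0,0,0],0]
    - [[0,0,0],[0,0,0],0]

```text
t: 20.35
eef_pos: [554.5, -332.3, 179.6]
tcp_rot: [-3.14, -0.001, 1.499]
ft_force: [-1.0, -0.7, 0.4]
opening: 0.002
grip_force: 0.0
```

```bash
python3 - <<'E'
from h import *
s=state();print(s["t"],s["eef_pos"],s["ft_force"])
c=camera_info("wrist");w=read_camera("wrist");cv2.imwrite("pics/w11.png",w);g=w.max(2)
for x in (-12,0,12):
    v=[]
    for d in np.arange(40,60,1):
        X=np.array([546.8+x*.997+d*.073,-348-x*.073+d*.997,50.]);p=proj("wrist",X,c);v.append(int(cv2.getRectSubPix(g,(1,1),tuple(map(float,p)))[0,0]))
    print(x,"d40..59",v)
for d in (20,30,36):   # across: panel edges
    v=[]
    for x in np.arange(-32,33,1):
        X=np.array([546.8+x*.997+d*.073,-348-x*.073+d*.997,47.]);p=proj("wrist",X,c);v.append(int(cv2.getRectSubPix(g,(1,1),tuple(map(float,p)))[0,0]))
    print(d,v[:14],v[-14:])
E
```

```text
20.35 [ 554.5360364  -332.34708498  179.62207167] [-1.04672265 -0.67274269  0.4136911 ]
-12 d40..59 [53, 52, 53, 52, 52, 51, 65, 149, 254, 255, 255, 255, 255, 255, 254, 254, 254, 255, 255, 255]
0 d40..59 [51, 53, 64, 78, 71, 61, 72, 155, 255, 255, 255, 255, 255, 255, 255, 255, 255, 255, 255, 255]
12 d40..59 [50, 49, 50, 50, 49, 48, 52, 130, 255, 255, 255, 255, 255, 255, 255, 253, 250, 252, 254, 255]
20 [137, 136, 133, 129, 129, 128, 114, 83, 60, 60, 68, 83, 95, 95] [86, 86, 86, 81, 63, 50, 52, 65, 91, 92, 94, 94, 94, 92]
30 [134, 138, 139, 132, 130, 129, 123, 94, 64, 57, 62, 78, 94, 95] [88, 88, 88, 82, 66, 54, 51, 69, 91, 93, 97, 99, 97, 95]
36 [134, 135, 146, 142, 136, 130, 120, 75, 58, 56, 56, 56, 56, 56] [50, 50, 50, 50, 49, 48, 49, 60, 77, 88, 91, 92, 93, 96]
```

The sliding lip is at 47 mm from the holder origin (47.5 expected) and covers the panel end. The panel is centred and in line.

```bash
python3 -c "
from cell import env
print(env.job_done())"
```

```text
the job is handed in; nothing more can be done
None
```

The panel is flat and centred in the grey holder, both short ends snug under the lips, and the arm is clear; I handed the job in at about 20 s, and no verdict was shown.

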